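# Check the gas analyser's filter plate against the light panel

### The arm

A 6-joint arm with a two-finger parallel gripper is mounted at the origin on the work surface. World frame = base frame: x ahead of the robot, y to its left, z up, the work surface at z = 0. Lengths are in m, angles in rad, forces in N, time in s.
With the tool pointing down it reaches from about 0.275 to 0.85 m from the base axis. Payload 5.2 kg.
Tool frame: the origin (TCP) lies on the front face of the gripper's body, between the roots of the fingers; the fingertips stand 73 mm ahead of it and the grasp point (between the pads) lies 54 mm ahead of it (manip.nose_length is the z of the fingertips in the tool frame, in m); z points along the fingers, y is the line along which they close (so a half turn about z gives the same grasp; the last joint's range is limited). The gripper opens to 85 mm and grips with 20 to 120 N. Pads are 22 mm wide; open, the fingers measure 114 mm over their backs; the gripper's body (76 mm by 85 mm) begins 54 mm behind the grasp point. The pads swing forward as they close: fully open they stand 13 mm farther back than shut.
Start: joints at [0.982, 0.259, 1.535, -0, 1.348, -0.203], TCP at [0.207, 0.51, 0.304] pointing down, gripper open.
Joint ranges: [-3.14, 3.14], [-0.91, 2.08], [0.19, 2.58], [-1.22, 4.36], [0.22, 2.71], [-3.12, 3.12]. Speed limits (rad/s): [2.57, 2.57, 3.14, 3.14, 3.14, 3.14].

### API

Orientations are given as a unit quaternion [x, y, z, w].
In Python, from cell import manip gives the robot as it stands.
- The arm moves only by the shell command python3 -m handwheel 'ROWS' [FORCE]. ROWS is JSON, a list of rows, each a list of 3 entries, a list of its own where there are three numbers: the opening, from 0 (shut) to 1 (fully open), then the shift along the tool's x, y, z in m, then the turn about the tool's z in rad. A call has 1 to 20 rows; each row shifts and turns the commanded pose from where the row before left it, along the tool's axes as they then stand; what a row does not reach is not made up. A row lasts 1/8 s, in which the tool goes at most 62.5 mm and 10.7 degrees, less where a joint would pass 70% of its speed; a pose out of reach is approached as far as the arm can. A call is refused whole if a number of a shift passes 0.0625 or a number of a turn 0.188, either way. A call with a gripper value outside its range is refused whole. The fingers move at their own pace and stop on an object; FORCE is the grip in N (left out, the last holds). Time passes only in rows, so rows that do not move let the fingers close. It gives the time, the measured TCP pose, the force, the opening and the grip force at its end, in the units of the state.
- manip.get_state(): the state, without advancing time (a new reading comes with each control period).
- manip.snapshot(name): name is "scene" or "top"; returns a dict with "img" (384x512x3 uint8, red, green, blue), "fx", "fy", "cx", "cy" (pixels), "dist" ([k1, k2, p1, p2, k3] as OpenCV has them; the pictures are not rectified), "rvec" (rotation vector, rad) and "tvec" (3), from world to camera coordinates, as OpenCV has them. Camera axes: x right, y down, z forward; pixel columns grow to the right and rows downward; lengths in m; the calibration is good to about 2 mm. A picture is of the moment at which its call begins. There is no depth.
- manip.finish_job(): hands the job in; it is judged then, once.
Trained networks look in the newest picture that a camera, given by its name, has taken for a name from the list of things; names that differ only in an ending like _2 or _b are one class to them, and where a whole thing is asked for, a point or a joint stands for the part that bears it (a point fixed in the world has none). Each returns a list of dicts, best first, with "score" (0 to 1); they miss things now and then, are a little off and sometimes report something else, mostly with a low value. They report only what shows in the picture. A call takes as long as a camera call.
- manip.search_frame(query, camera): "xyz" ([x, y, z] in m, in world coordinates, good to about 4 mm: the middle of the surface that is visible of it).
The state is a dict: "clock": time; "joints": joint angles; "joint_velocities": joint speeds; "effort": joint torques, N m; "tcp_pos": TCP position; "orientation": TCP orientation; "contact_force": force on the tool from outside, world axes, zero at the start; "ft_torque": the same for the moment, N m; "gripper_width": finger opening in m; "gripper_force": force on a finger pad.
Only numpy, scipy, OpenCV 4.12 (cv2) and the standard library are available. Lean on these libraries where they do the work, as an engineer would, in place of code of your own. Each camera call takes 0.05 s, during which the arm holds its last target. There are 200 camera calls.

### The job

Swing the hinged hood on top of the exhaust-gas analyser right up so that it stays standing open, draw the filter plate hidden beneath it up out of its slot by its tab, and hold it in front of the white face of the light panel: upright, square to the panel, the mesh centred on the white face and about 7 cm away from it. Do not touch the light panel, do not disturb the other things lying about, and finish while still holding the plate still there, with the hood left open.

Things in the scene. Friction and masses are not known exactly. Their poses are not given: they have to be found in the camera images.
- analyser: Exhaust-gas analyser, grey box fixed to the bench, flat deck 120 mm up. Origin on the bench below the centre of the filter slot, z up. In its axes the housing spans x -150 to 150, y -160 to 60 mm. Slot in the deck at x 0, y 0: 12 mm (x) by 74 (y), 76 deep. Black console 12 mm high on the deck at x -130 to 20, y -145 to -70. Brass ports on its -x side. The shut hood covers x -55 to 55, y -52 to 58.
- flap (a joint): Hinge of the grey hood on the analyser's deck: 0 shut, grows as it swings up, 1.9 rad at its stop; starts between 0 and 0.2. Friction holds it at any angle; moving it takes about 2 to 3 N at the handle.
- flap_hinge (a point): A point on the hood's hinge line, 120 mm above the bench, level with the middle of the hood, 58 mm from the slot centre along the analyser's +y. The hinge line runs along the analyser's x axis. The hood's free edge is on the -y side; it swings up and over towards +y. The hood is 110 x 110 mm and 46 mm high, 4 mm walls, open below and at the hinge side.
- flap_handle (a point): Grip point of the black upright tab on top of the hood near its free edge, 23 mm above the hood's top and 13 mm below the tab's upper end. The tab is 14 mm thick along the hinge line, 24 mm wide across it, 36 mm high. With the hood shut the point lies 92 mm horizontally from the hinge line and 69 mm above it; it turns about the hinge line with the hood.
- plate_mesh (a point): Centre of the mesh of the filter plate, a loose aluminium frame 8 mm thick (own x), 70 mm wide (own y), 76 mm tall (own z, up), with grey mesh in it, 0.1 kg or so. At the start it stands in the slot, hidden under the hood, top of the frame level with the deck, this point 38 mm below the deck; own axes along the analyser's.
- plate_tab (a point): Grip point of the filter plate's pull tab, 62 mm straight above the mesh centre along the plate's own z. The tab is 10 mm thick (plate's x), 24 mm wide (y), and stands 38 mm above the frame, so 38 mm above the deck at the start; this point is 24 mm above the deck.
- lamp_face (a point): Centre of the white face of the light panel, 100 mm above the bench. Own x points out of the white face, y level along it, z up. The panel is fixed, upright, 140 x 140 mm (top edge 170 mm above the bench), 17 mm thick, white square 126 mm, on a small foot behind and below.
- plate: The filter plate again: origin at the centre of its lower edge, 38 mm below the mesh centre.
- lamp: The light panel again: origin on the bench straight below the centre of the white face, same axes as the face.
- tape_mid (a point): Bystander: roll of black tape, 90 mm across, 25 mm high, lying flat; its centre.
- socket_mid (a point): Bystander: steel wrench socket, 30 mm across, 34 mm high, standing on the analyser's deck; its centre.
- wrench_grip (a point): Bystander: wrench lying on the bench; on its handle.
- driver_grip (a point): Bystander: screwdriver lying on the bench; on its handle.
- spray_mid (a point): Bystander: aluminium can, 60 mm across, 170 mm high, standing; its centre.
- mug_mid (a point): Bystander: white mug, 80 mm across, 90 mm high; its centre.
- meter_mid (a point): Bystander: orange hand meter, 80 x 150 x 35 mm, lying flat; its centre.

How it is judged:
By the outcome, as a careful person would: the job done as asked, in the order asked, and still so for the second after the job is handed in, while the arm keeps its last pose, push and grip.
It also fails if it takes over 56 s, if anything falls off the work surface, if the arm or the gripper's body presses on something with over 40 N, if the wrist force passes 120 N, or if a joint passes its speed limit or range.

## Working session

There is one attempt and no reset: what is moved stays moved. The work goes in short steps, Python scripts to look and compute and a shell command to move; the robot and the scene stay as the last step left them, time stands still between calls to the robot, and variables do not carry over. Pictures are saved under pics/ and viewed, at most 10 in all, crops included, and the job is handed in when it is done.

```bash
ls; mkdir -p pics
python3 - <<'E'
from cell import manip
import cv2, numpy as np
for c in ("scene","top"):
    s=manip.snapshot(c); cv2.imwrite(f"pics/{c}0.png",s["img"][:,:,::-1])
    R=cv2.Rodrigues(np.array(s["rvec"]))[0]; print(c,(-R.T@np.array(s["tvec"]).ravel()).round(3), R[2].round(2),s["fx"])
    for q in ["analyser","flap","flap_hinge","flap_handle","lamp_face","lamp","plate","tape_mid","socket_mid","wrench_grip","driver_grip","spray_mid","mug_mid","meter_mid"]:
        r=manip.search_frame(q,c)
        print(q,[(np.round(d["xyz"],3).tolist(),round(d["score"],2)) for d in r[:2]])
s=manip.get_state();print(s)
E
```

```text
pics
scene [ 1.321 -0.02   0.852] [-0.74  0.02 -0.67] 360.8306392901856
analyser [([0.551, 0.086, 0.12], 0.69)]
flap [([0.51, 0.148, 0.165], 0.76)]
flap_hinge [([0.545, 0.087, 0.12], 0.72)]
flap_handle [([0.506, 0.142, 0.169], 0.68)]
lamp_face [([0.424, -0.284, 0.099], 0.94)]
lamp [([0.419, -0.281, 0.099], 0.93)]
plate []
tape_mid [([0.688, -0.284, 0.02], 0.96), ([0.421, -0.286, 0.097], 0.71)]
socket_mid [([0.563, 0.019, 0.149], 0.62), ([0.684, 0.355, 0.054], 0.47)]
wrench_grip [([0.762, -0.1, 0.008], 0.88)]
driver_grip []
spray_mid [([0.433, -0.45, 0.108], 0.77)]
mug_mid [([0.686, 0.359, 0.056], 0.69)]
meter_mid [([0.448, 0.422, 0.035], 0.62)]
top [0.336 0.002 1.143] [ 0.19 -0.   -0.98] 386.0546484066689
analyser [([0.458, 0.098, 0.122], 0.62), ([0.681, -0.28, 0.027], 0.2)]
flap [([0.482, 0.147, 0.168], 0.98)]
flap_hinge [([0.462, 0.096, 0.12], 0.69), ([0.749, -0.094, 0.003], 0.19)]
flap_handle [([0.477, 0.146, 0.167], 0.81), ([0.426, 0.426, 0.035], 0.57)]
lamp_face [([0.402, -0.278, 0.013], 0.57), ([0.677, -0.278, 0.024], 0.23)]
lamp [([0.463, 0.1, 0.119], 0.61), ([0.398, -0.275, 0
[... 361 characters left out ...]
: 1.5, 'joints': array([ 9.82195605e-01,  2.58585452e-01,  1.53499659e+00, -2.00255195e-06,
        1.34798594e+00, -2.02811566e-01]), 'joint_velocities': array([ 0.00047275,  0.00159403,  0.00112978, -0.00133309, -0.00073623,
        0.0002817 ]), 'effort': array([ 1.37723796e-04, -4.45919967e+01, -2.90892005e+01, -3.09776069e-04,
        9.52019618e-04, -8.73681842e-06]), 'tcp_pos': array([0.20694958, 0.50958998, 0.30391895]), 'orientation': array([1.91700371e-01, 9.81453497e-01, 1.10024992e-05, 5.65450325e-06]), 'contact_force': array([0.91007009, 0.39295193, 0.39453322]), 'ft_torque': array([0.00936513, 0.03813191, 0.03459205]), 'gripper_force': 0.0, 'gripper_width': 0.08549188660600984}
```

View both.

View pics/scene0.png

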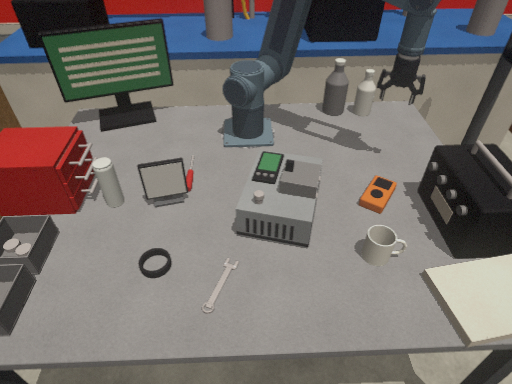

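View pics/top0.png

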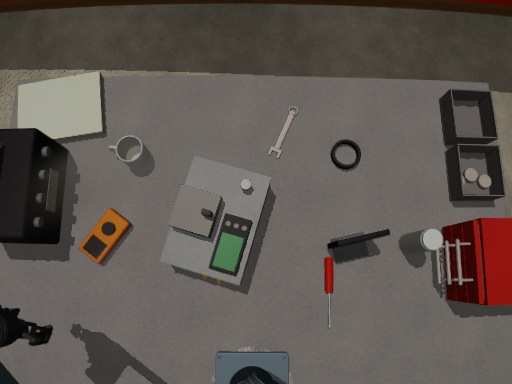

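Run:
```python
import cv2, numpy as np
t=cv2.imread("pics/top0.png"); s=cv2.imread("pics/scene0.png")
a=cv2.resize(t[145:295,150:285],None,fx=4,fy=4,interpolation=cv2.INTER_CUBIC)
cv2.imwrite("pics/topA.png",a)
b=cv2.resize(s[145:245,225:335],None,fx=4,fy=4,interpolation=cv2.INTER_CUBIC)
c=cv2.resize(s[150:215,130:200],None,fx=4,fy=4,interpolation=cv2.INTER_CUBIC)
d=cv2.resize(t[220:270,320:395],None,fx=4,fy=4,interpolation=cv2.INTER_CUBIC)
m=np.zeros((600,800,3),np.uint8); m[:400,:440]=b; m[:260,450:730]=c; m[300:500,450:750]=d
cv2.imwrite("pics/mix.png",m)
```

```text
(no output)
```

View pics/topA.png

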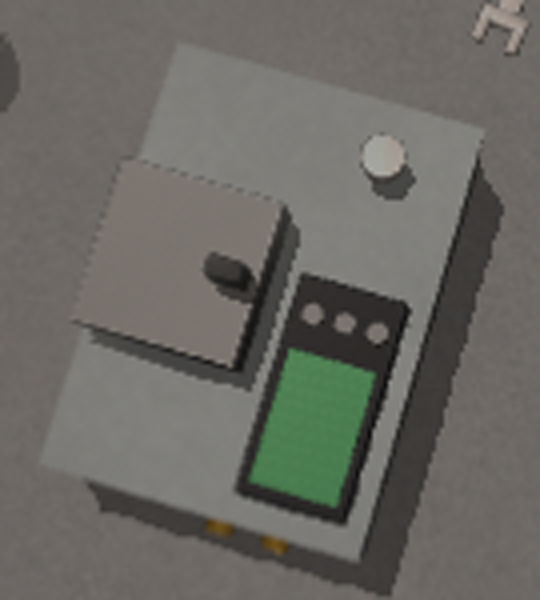

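View pics/mix.png

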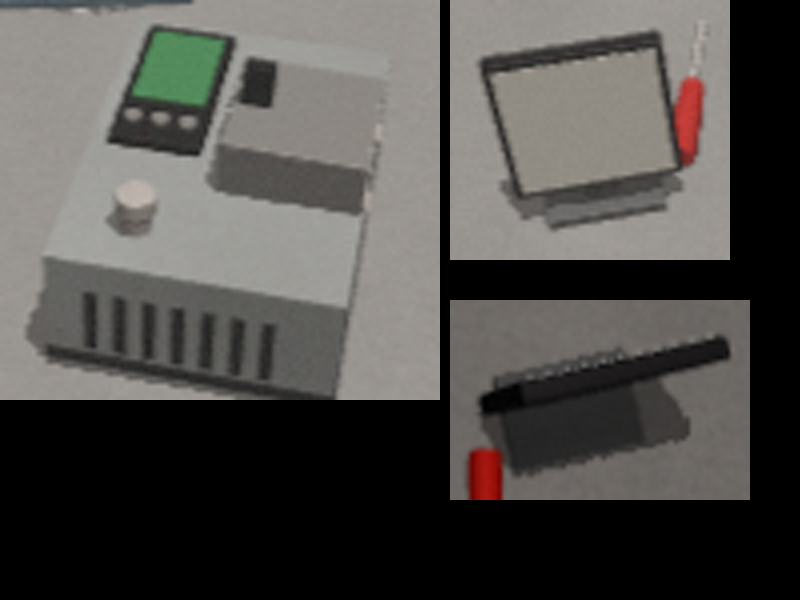

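```bash
cat > geo.py <<'E'
import numpy as np, cv2
from scipy.optimize import least_squares
from cell import manip
def proj(s,P): return cv2.projectPoints(np.array(P,float),np.array(s["rvec"]),np.array(s["tvec"]),np.array([[s["fx"],0,s["cx"]],[0,s["fy"],s["cy"]],[0,0,1]]),np.array(s["dist"]))[0][:,0]
def place(p,P):
    c,s=np.cos(p[2]),np.sin(p[2]); return np.array(P)@np.array([[c,s,0],[-s,c,0],[0,0,1]])+[p[0],p[1],0]
def hood(x,r,h,a): # r from hinge towards free edge, h above hinge
    return [x,.058-(r*np.cos(a)-h*np.sin(a)),.12+r*np.sin(a)+h*np.cos(a)]
E
python3 - <<'E'
from geo import *
T=manip.snapshot("top");S=manip.snapshot("scene")
up=lambda L,o:(np.array(L)+.5)/4-.5+np.array(o)
deck=[[.15,.06,.12],[.15,-.16,.12],[-.15,-.16,.12],[-.15,.06,.12]]
con=[[.02,-.07,.132],[.02,-.145,.132],[-.13,-.145,.132],[-.13,-.07,.132]]
tp=up([(178,42),(484,130),(360,560),(41,465),(303,272),(409,304),(344,522),(237,490),(125,157),(284,205),(242,368),(77,322)],(150,145))
sp=up([(347,307),(43,257),(390,50),(197,154),(108,140),(152,27),(235,38),(220,143),(372,168)],(225,145))
def f(p):
    a=p[3]; H=[hood(.055,0,.046,a),hood(.055,.11,.046,a),hood(-.055,.11,.046,a),hood(-.055,0,.046,a)]
    return np.r_[(proj(T,place(p,deck+con+H))-tp).ravel(),(proj(S,place(p,[deck[0],deck[1],deck[3]]+con+[H[1],H[0]]))-sp).ravel()]
r=least_squares(f,[.46,.1,-.25,.1],loss="soft_l1");p=r.x;print("analyser",p.round(4));print(f(p).reshape(-1,2).round(1).tolist())
lt=up([(481-450,398-300),(724-450,337-300)],(320,220))
ls=up([(37,73),(210,46),(232,168),(73,195)],(130,150))
def g(q): return np.r_[(proj(T,place(q,[[0,.07,.17],[0,-.07,.17]]))-lt).ravel(),(proj(S,place(q,[[0,-.063,.163],[0,.063,.163],[0,.063,.037],[0,-.063,.037]]))-ls).ravel()]
q=least_squares(g,[.42,-.28,.2],loss="soft_l1").x;print("lamp",q.round(4));print(g(q).reshape(-1,2).round(1).tolist())
# hood/plate key points
print("slot",p[:2],"hinge",place(p,[[0,.058,.12]]),"handle",place(p,[hood(0,.092,.069,p[3])]))
print("mesh goal",place(q,[[.07,0,.1]]))
E
```

```text
analyser [ 0.4819  0.1447 -0.2734  0.0032]
[[-0.2, -0.0], [0.1, -0.7], [0.3, -0.0], [-0.1, -0.2], [-0.3, -0.4], [0.5, -0.7], [0.7, 0.4], [-0.4, 0.3], [0.1, 0.1], [0.8, -0.5], [-1.3, -0.1], [-1.1, -0.6], [0.6, -0.3], [0.0, -0.6], [0.3, 0.4], [1.1, -2.0], [-0.4, -2.1], [-0.9, -1.5], [0.1, -1.3], [-0.5, 0.3], [-0.8, -0.2]]
lamp [ 0.4207 -0.2786  0.2262]
[[8.1, -3.3], [-0.6, -0.5], [1.7, -0.6], [-0.5, -0.5], [-0.8, -1.2], [1.0, -1.2]]
slot [0.48187007 0.14474968] hinge [[0.49752911 0.20059585 0.12      ]] handle [[0.47275105 0.11222775 0.18929738]]
mesh goal [[ 0.48891447 -0.26287886  0.1       ]]
```

```bash
python3 -m handwheel '[[1,[0,0,0],0.182],[1,[0,0,0],0.182],[1,[0,0,0],0.182],[1,[0,0,0],0.182],[1,[0,0,0],0.182],[1,[0,0,0],0.182],[1,[0,0,0],0.182],[1,[0,0,0],0.184],[1,[-0.03,0.036,0],0],[1,[-0.03,0.036,0],0],[1,[-0.03,0.036,0],0],[1,[-0.03,0.036,0],0],[1,[-0.03,0.036,0],0],[1,[-0.03,0.036,0],0],[1,[-0.03,0.036,0],0],[1,[-0.03,0.036,0],0],[1,[-0.03,0.036,0],0],[1,[0,0,0],0]]'
cat >> geo.py <<'E'
A=[.4819,.1447,-.2734]; L=[.4207,-.2786,.2262]
def here(p,t=None):
    s=manip.get_state(); x,y,z,w=s["orientation"]; d=s["tcp_pos"][:2]-p[:2]; c,n=np.cos(p[2]),np.sin(p[2])
    yaw=np.arctan2(1-2*x*x-2*z*z,2*(x*y-w*z))
    print("t",round(s["clock"],2),"in frame xy",(c*d[0]+n*d[1]).round(4),(-n*d[0]+c*d[1]).round(4),"z",s["tcp_pos"][2].round(4),"yaw err",(yaw-p[2]).round(4),"F",np.round(s["contact_force"],1),"grip",s["gripper_width"].round(4),round(float(s["gripper_force"]),1))
E
python3 - <<'E'
from geo import *
here(A)
for c in ("top","scene"):
    manip.snapshot(c);print([(np.round(d["xyz"],3).tolist(),round(d["score"],2)) for d in manip.search_frame("flap_handle",c)[:2]])
here(A)
E
```

```text
clock: 3.85
tcp_pos: [0.4479, 0.1598, 0.3039]
orientation: [0.798, 0.603, 0.0, 0.0]
contact_force: [-0.8, 0.6, -0.6]
gripper_width: 0.0855
gripper_force: 0.0Traceback (most recent call last):
  File "<stdin>", line 2, in <module>
  File "geo.py", line 13, in here
    print("t",round(s["clock"],2),"in frame xy",(c*d[0]+n*d[1]).round(4),(-n*d[0]+c*d[1]).round(4),"z",s["tcp_pos"][2].round(4),"yaw err",(yaw-p[2]).round(4),"F",np.round(s["contact_force"],1),"grip",s["gripper_width"].round(4),round(float(s["gripper_force"]),1))
                                                                                                                                                                                                        ^^^^^^^^^^^^^^^^^^^^^^^^
AttributeError: 'float' object has no attribute 'round'
```

```bash
sed -i 's/s\["gripper_width"\].round(4)/round(float(s["gripper_width"]),4)/' geo.py
python3 - <<'E'
from geo import *
here(A)
T=manip.snapshot("top")
for a in (0,.1,.2): print(a,(4*(proj(T,place(A,[hood(0,.092,.082,a),hood(0,.092,.046,a)]))-[150,145])+1.5).round(0).tolist())
E
```

```text
t 3.85 in frame xy -0.0369 0.0054 z 0.3039 yaw err -0.0041 F [-0.8  0.6 -0.6] grip 0.0855 0.0
0 [[229.0, 269.0], [236.0, 277.0]]
0.1 [[214.0, 263.0], [226.0, 273.0]]
0.2 [[198.0, 257.0], [216.0, 268.0]]
```

```bash
python3 -m handwheel '[[1,[-0.02,0.018,0],0],[1,[-0.019,0.019,0],0],[1,[0,0,0],0],[1,[0,0,0.02],0],[1,[0,0,0.02],0],[1,[0,0,0.016],0],[1,[0,0,0],0],[0,[0,0,0],0],[0,[0,0,0],0],[0,[0,0,0],0],[0,[0,0,0],0],[0,[0,0,0],0],[0,[0,0,0],0]]' 30
python3 -c "
from geo import *
here(A)"
```

```text
clock: 5.52
tcp_pos: [0.4726, 0.1143, 0.2485]
orientation: [0.797, 0.604, 0.001, 0.001]
contact_force: [4.1, -1.6, -0.6]
gripper_width: 0.0134
gripper_force: 35.3
t 5.53 in frame xy -0.0008 -0.0318 z 0.2485 yaw err -0.0005 F [ 4.1 -1.6 -0.6] grip 0.0134 35.3
```

```bash
python3 -c "
import numpy as np
a=np.linspace(0,1.8,19)+.6926;R=.1167
print(*[[round(u,4),0,round(w,4)] for u,w in zip(-np.diff(R*np.cos(a)),-np.diff(R*np.sin(a)))],sep='\n')"
```

```text
[np.float64(0.0079), 0, np.float64(-0.0086)]
[np.float64(0.0087), 0, np.float64(-0.0078)]
[np.float64(0.0094), 0, np.float64(-0.0069)]
[np.float64(0.0101), 0, np.float64(-0.0059)]
[np.float64(0.0106), 0, np.float64(-0.0048)]
[np.float64(0.011), 0, np.float64(-0.0038)]
[np.float64(0.0114), 0, np.float64(-0.0026)]
[np.float64(0.0116), 0, np.float64(-0.0015)]
[np.float64(0.0117), 0, np.float64(-0.0003)]
[np.float64(0.0116), 0, np.float64(0.0008)]
[np.float64(0.0115), 0, np.float64(0.002)]
[np.float64(0.0112), 0, np.float64(0.0031)]
[np.float64(0.0109), 0, np.float64(0.0042)]
[np.float64(0.0104), 0, np.float64(0.0053)]
[np.float64(0.0098), 0, np.float64(0.0063)]
[np.float64(0.0091), 0, np.float64(0.0073)]
[np.float64(0.0084), 0, np.float64(0.0081)]
[np.float64(0.0075), 0, np.float64(0.0089)]
```

Do the first part, check forces, then the rest.

```bash
python3 -m handwheel '[[0,[0.0079,0,-0.0086],0],[0,[0.0087,0,-0.0078],0],[0,[0.0094,0,-0.0069],0],[0,[0.0101,0,-0.0059],0],[0,[0.0106,0,-0.0048],0],[0,[0.011,0,-0.0038],0],[0,[0,0,0],0]]'
python3 -c "
from geo import *
here(A)"
```

```text
clock: 6.4
tcp_pos: [0.4885, 0.1696, 0.2863]
orientation: [0.797, 0.604, 0.001, 0.002]
contact_force: [5.7, -2.9, 0.0]
gripper_width: 0.0135
gripper_force: 33.7
t 6.4 in frame xy -0.0004 0.0258 z 0.2863 yaw err 0.0001 F [ 5.7 -2.9  0. ] grip 0.0135 33.7
```

```bash
python3 -m handwheel '[[0,[0.0114,0,-0.0026],0],[0,[0.0116,0,-0.0015],0],[0,[0.0117,0,-0.0003],0],[0,[0.0116,0,0.0008],0],[0,[0.0115,0,0.002],0],[0,[0.0112,0,0.0031],0],[0,[0.0109,0,0.0042],0],[0,[0.0104,0,0.0053],0],[0,[0.0098,0,0.0063],0],[0,[0.0091,0,0.0073],0],[0,[0.0084,0,0.0081],0],[0,[0,0,0],0]]'
python3 - <<'E'
from geo import *
here(A)
S=manip.snapshot("scene"); T=manip.snapshot("top")
m=np.hstack([cv2.resize(S["img"][120:250,200:340],None,fx=2.8,fy=2.8),cv2.resize(T["img"][145:275,140:280],None,fx=2.8,fy=2.8)])
cv2.imwrite("pics/open.png",m[:,:,::-1])
E
```

```text
clock: 7.9
tcp_pos: [0.5214, 0.2839, 0.2546]
orientation: [0.797, 0.604, 0.003, 0.002]
contact_force: [8.3, 0.7, 3.5]
gripper_width: 0.0132
gripper_force: 39.9
t 7.9 in frame xy 0.0005 0.1447 z 0.2546 yaw err 0.0002 F [8.3 0.7 3.5] grip 0.0132 39.9
```

View pics/open.png

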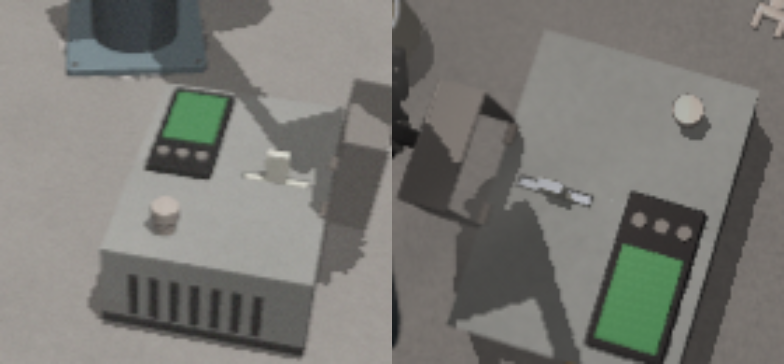

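```bash
python3 -m handwheel '[[0,[0.0075,0,0.0089],0],[0,[0,0,0],0],[0.5,[0,0,0],0],[0.5,[0,0,0],0],[0.5,[0,0,0],0],[0.5,[0.003,0,-0.01],0],[0.5,[0.003,0,-0.03],0],[0.5,[0,0,-0.05],0],[0.5,[0,0,-0.02],0],[0.5,[0,0,0],0]]'
python3 - <<'E'
from geo import *
here(A)
for c in ("top","scene"):
    manip.snapshot(c)
    for q in ("plate_tab","flap_handle","flap"): print(c,q,[(np.round(d["xyz"],3).tolist(),round(d["score"],2)) for d in manip.search_frame(q,c)[:2]])
print(place(A,[[0,0,.144]]))
T=manip.snapshot("top");print((2.8*(proj(T,place(A,[[0,0,.158],[0,-.012,.12],[0,.035,.12],[0,-.035,.12]]))-[140,145])).round(0).tolist())
E
```

```text
clock: 9.25
tcp_pos: [0.5228, 0.2969, 0.3568]
orientation: [0.797, 0.604, 0.002, 0.001]
contact_force: [-0.6, 0.6, -0.6]
gripper_width: 0.0425
gripper_force: 0.0
t 9.25 in frame xy -0.0018 0.1576 z 0.3568 yaw err 0.0006 F [-0.6  0.6 -0.6] grip 0.0425 0.0
top plate_tab []
top flap_handle [([0.511, 0.237, 0.223], 0.96)]
top flap [([0.513, 0.236, 0.225], 0.75), ([0.404, -0.453, 0.146], 0.45)]
scene plate_tab [([0.488, 0.141, 0.137], 0.67)]
scene flap_handle [([0.552, 0.23, 0.208], 0.68)]
scene flap [([0.55, 0.228, 0.206], 0.84), ([0.691, -0.28, 0.023], 0.48)]
[[0.4819 0.1447 0.144 ]]
[[158.0, 184.0], [175.0, 193.0], [129.0, 180.0], [198.0, 200.0]]
```

```bash
python3 -m handwheel '[[0.5,[-0.04,0.002,0],0],[0.5,[-0.04,0,0],0],[0.5,[-0.04,0,0],0],[0.5,[-0.0376,0,0],0],[0.5,[0,0,0],0],[0.5,[0,0,0.04],0],[0.5,[0,0,0.04],0],[0.5,[0,0,0.03],0],[0.5,[0,0,0.024],0],[0.5,[0,0,0.012],0],[0.5,[0,0,0.01],0],[0.5,[0,0,0],0],[0,[0,0,0],0],[0,[0,0,0],0],[0,[0,0,0],0],[0,[0,0,0],0],[0,[0,0,0],0],[0,[0,0,0],0]]' 40
python3 -c "
from geo import *
here(A)"
```

```text
clock: 11.95
tcp_pos: [0.4821, 0.1442, 0.199]
orientation: [0.797, 0.604, 0.001, 0.0]
contact_force: [-0.1, -0.4, 5.6]
gripper_width: 0.0095
gripper_force: 39.9
t 11.95 in frame xy 0.0003 -0.0004 z 0.199 yaw err 0.0003 F [-0.1 -0.4  5.6] grip 0.0095 39.9
```

```bash
python3 -m handwheel '[[0,[0,0,-0.005],0],[0,[0,0,-0.01],0],[0,[0,0,-0.01],0],[0,[0,0,-0.01],0],[0,[0,0,-0.01],0],[0,[0,0,-0.015],0],[0,[0,0,-0.015],0],[0,[0,0,-0.015],0],[0,[0,0,-0.02],0],[0,[0,0,-0.02],0],[0,[0,0,0],0],[0,[0,0,0],0]]' 50
python3 - <<'E'
from geo import *
here(A); here(L)
S=manip.snapshot("scene"); T=manip.snapshot("top")
m=np.hstack([cv2.resize(S["img"][100:250,200:340],None,fx=2.8,fy=2.8),cv2.resize(T["img"][145:295,140:280],None,fx=2.8,fy=2.8)])
cv2.imwrite("pics/lift.png",m[:,:,::-1])
E
```

```text
clock: 13.45
tcp_pos: [0.4813, 0.1442, 0.3276]
orientation: [0.797, 0.604, -0.0, -0.0]
contact_force: [0.4, -0.2, -1.0]
gripper_width: 0.0092
gripper_force: 48.9
t 13.45 in frame xy -0.0005 -0.0007 z 0.3276 yaw err 0.0004 F [ 0.4 -0.2 -1. ] grip 0.0092 48.9
t 13.45 in frame xy 0.1539 0.3984 z 0.3276 yaw err -0.4992 F [ 0.4 -0.2 -1. ] grip 0.0092 48.9
```

View pics/lift.png

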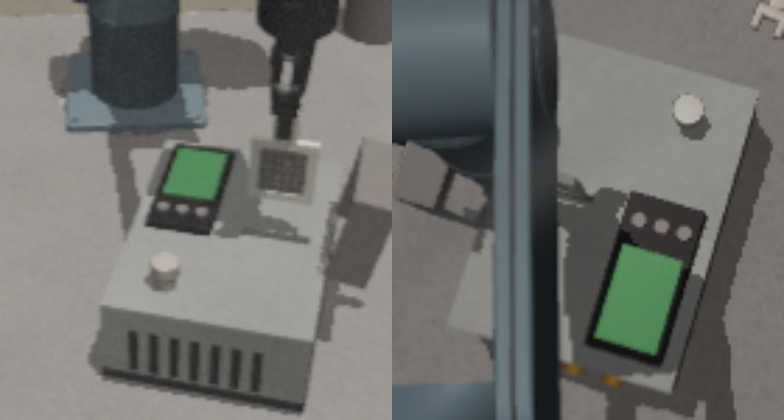

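```bash
python3 -m handwheel '[[0,[0,0,0],-0.1],[0,[0,0,0],-0.14],[0,[0,0,0],-0.14],[0,[0,0,0],-0.1192],[0,[-0.015,0,0],0],[0,[-0.03,0,0],0],[0,[-0.04,0,0],0],[0,[-0.04,0,0],0],[0,[-0.04,0,0],0],[0,[-0.04,0,0],0],[0,[-0.04,0,0],0],[0,[-0.04,0,0],0],[0,[-0.04,0,0],0],[0,[-0.035,0,0],0],[0,[-0.025,0,0],0],[0,[-0.0134,0,0],0],[0,[0,0,0],0],[0,[0,0,0],0]]'
python3 -m handwheel '[[0,[0,0,0.015],0],[0,[0,0,0.02],0],[0,[0,0,0.02],0],[0,[0,0,0.02],0],[0,[0,0,0.02],0],[0,[0,0,0.0156],0],[0,[0,-0.01,0],0],[0,[0,-0.015,0],0],[0,[0,-0.015,0],0],[0,[0,-0.01,0],0],[0,[0,0,0],0],[0,[0,0,0],0]]'
python3 - <<'E'
from geo import *
here(L)
S=manip.snapshot("scene"); T=manip.snapshot("top")
for q in ("plate_mesh","plate_tab","lamp_face"):
    for c in ("scene","top"): print(q,c,[(np.round(d["xyz"],3).tolist(),round(d["score"],2)) for d in manip.search_frame(q,c)[:2]])
m=np.hstack([cv2.resize(S["img"][110:240,110:230],None,fx=3.3,fy=3.3),cv2.resize(T["img"][170:300,280:400],None,fx=3.3,fy=3.3)])
cv2.imwrite("pics/near.png",m[:,:,::-1]);print(m.shape)
E
```

```text
clock: 15.8
tcp_pos: [0.5709, -0.243, 0.3282]
orientation: [0.623, 0.783, 0.0, -0.0]
contact_force: [-0.1, 0.7, -0.8]
gripper_width: 0.0092
gripper_force: 48.8
clock: 17.3
tcp_pos: [0.5224, -0.2555, 0.2179]
orientation: [0.623, 0.782, 0.0, 0.0]
contact_force: [-0.4, -1.1, -1.6]
gripper_width: 0.0092
gripper_force: 48.8
t 17.3 in frame xy 0.1043 -0.0003 z 0.2179 yaw err -0.0004 F [-0.4 -1.1 -1.6] grip 0.0092 48.8
plate_mesh scene [([0.524, -0.252, 0.102], 0.95)]
plate_mesh top [([0.484, 0.115, 0.122], 0.18)]
plate_tab scene [([0.526, -0.258, 0.107], 0.89)]
plate_tab top []
lamp_face scene [([0.421, -0.263, 0.109], 0.78)]
lamp_face top []
(429, 792, 3)
```

View pics/near.png

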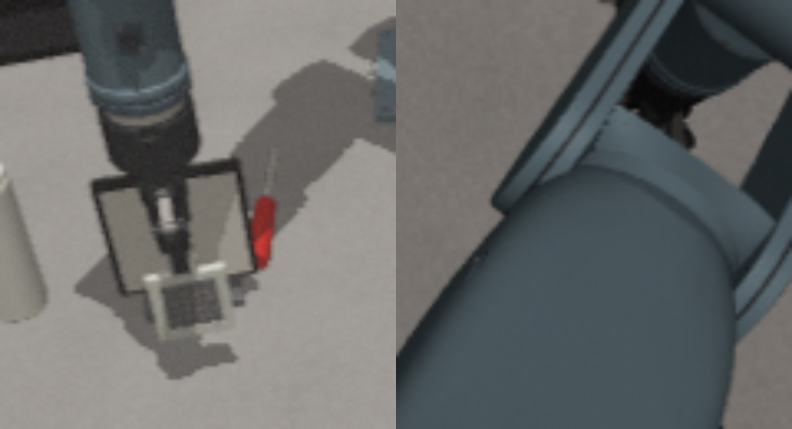

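```bash
python3 -m handwheel '[[0,[0,-0.01,0],0],[0,[0,-0.01,0],0],[0,[0,-0.008,0],0],[0,[0,-0.006,0],0],[0,[0,0,0.001],0],[0,[0,0,0],0],[0,[0,0,0],0]]'
python3 - <<'E'
from geo import *
here(L)
S=manip.snapshot("scene"); T=manip.snapshot("top")
up=lambda L,o:(np.array(L)+.5)/4-.5+np.array(o)
lt=up([(518-450,386-300),(724-450,337-300)],(320,220))
ls=up([(37,73),(210,46),(232,168),(73,195)],(130,150))
def g(q): return np.r_[(proj(T,place(q,[[0,.07,.17],[0,-.07,.17]]))-lt).ravel(),(proj(S,place(q,[[0,-.063,.163],[0,.063,.163],[0,.063,.037],[0,-.063,.037]]))-ls).ravel()]
q=least_squares(g,[.42,-.28,.2]).x;print("lamp",q.round(4));print(g(q).reshape(-1,2).round(1).tolist())
print([(np.round(d["xyz"],3).tolist(),round(d["score"],2)) for d in manip.search_frame("plate_mesh","scene")[:2]])
im=S["img"][150:225,140:205]; im=cv2.resize(im,None,fx=8,fy=8,interpolation=cv2.INTER_CUBIC)
# predicted frame corners of the plate (front face) and white square
P=proj(S,place(L,[[.074,y,z] for y,z in((-.035,.138),(.035,.138),(.035,.062),(-.035,.062))]))
W=proj(S,place(L,[[0,y,z] for y,z in((-.063,.163),(.063,.163),(.063,.037),(-.063,.037))]))
for Q,c in((P,(255,0,0)),(W,(0,255,0))): cv2.polylines(im,[np.int32((Q-[140,150]+.5)*8)],True,c,1)
cv2.imwrite("pics/fin.png",im[:,:,::-1])
E
```

```text
clock: 18.58
tcp_pos: [0.4893, -0.2628, 0.2165]
orientation: [0.623, 0.782, 0.0, 0.0]
contact_force: [-0.3, 0.7, -1.2]
gripper_width: 0.0093
gripper_force: 48.9
t 18.57 in frame xy 0.0704 -0.0 z 0.2165 yaw err 0.0003 F [-0.3  0.7 -1.2] grip 0.0093 48.9
lamp [ 0.4215 -0.2803  0.2233]
[[-0.6, -0.7], [0.0, -0.7], [1.1, -0.4], [-1.1, -0.3], [-1.3, -1.0], [0.4, -1.1]]
[([0.491, -0.262, 0.101], 0.97)]
```

View pics/fin.png

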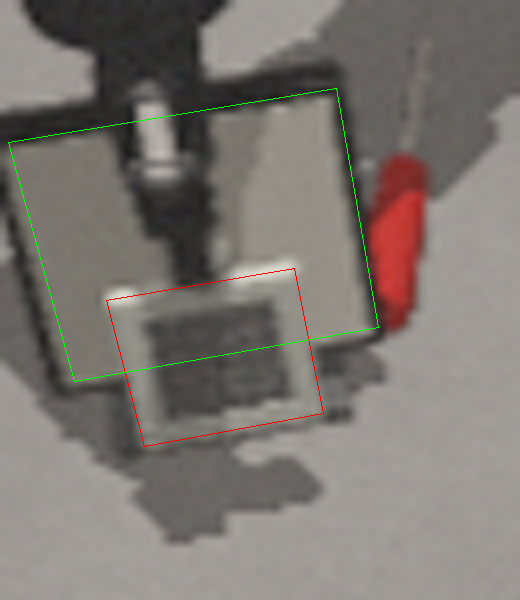

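```bash
python3 -m handwheel '[[0,[-0.001,0,0],0],[0,[0,0,0],0],[0,[0,0,0],0],[0,[0,0,0],0],[0,[0,0,0],0]]'
python3 -c "
from geo import *
here(L);print(manip.finish_job())"
```

```text
clock: 19.35
tcp_pos: [0.4893, -0.2639, 0.2165]
orientation: [0.623, 0.782, 0.0, 0.0]
contact_force: [-1.2, 0.6, -0.1]
gripper_width: 0.0097
gripper_force: 48.9
t 19.35 in frame xy 0.0702 -0.001 z 0.2165 yaw err -0.0 F [-1.2  0.6 -0.1] grip 0.0097 48.9
the job is handed in; nothing more can be done
None
```

The job is handed in: the hood stands open at about 1.8 rad, and the arm is holding the filter plate still, upright and square to the light panel, with the mesh centred about 7 cm from the white face, at 19.4 s of the 56 s allowed.

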